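# Seat the tapered seed tube in the budgie feeder

## Task

Take the seed tube with the tapered foot, nest it upright in the white feeder's funnel so that it centres itself, and press it straight down so that the stiff funnel slides down with it until you feel the tube's foot come up against the solid stop; there give it a firm push of about 20 N for half a second, never over 30 N. Leave the tube standing straight in the funnel, let go, and leave everything else where it is.

Things in the scene. Friction and masses are not known exactly. Their poses are not given: they have to be found in the camera images.
- tube: Seed tube, loose, grey plastic, closed, 90 to 180 g, standing upright. Round: flat foot of 26 mm diameter, a taper widening to 50 mm over the lowest 26 mm, then a straight 50 mm wall up to a slightly wider lid (53 mm, from 112 to 120 mm up) with a flat top; 120 mm tall in all. Smooth where it meets the funnel. Origin: centre of the foot's underside; z runs up its axis.
- tube_top (a point): Centre of the flat top of the seed tube's lid, 120 mm above its foot: push here.
- feeder: White plastic feeder, fixed: a round dish of 136 mm diameter, rim 20 mm high, in its middle a fixed sleeve (86 mm diameter, 36 mm high) from which the white funnel stands out. The funnel slides straight down in it, stiffly: it gives way at about 7 N at any modest speed and stays where it is left. Origin: centre of the underside, on the table, on the funnel's axis; z up.
- funnel_rim (a point): Centre of the funnel's mouth (moves with it), 58 to 66 mm above the table at the start, 32 to 50 mm at the stop. Upper face 68 mm in diameter, mouth 50 mm, narrowing with the same taper as the tube's foot, open below. With the tube fully nested its foot lies 26 mm below this point (its straight wall starts level with the rim) and its top 94 mm above it.
- post_foot (a point): Foot (5 mm above the table, on the axis) of a rigid 16 mm post under the funnel, the stop for the tube's foot. Its top is set 6 to 24 mm above the table, differently each time; no pose tells it: feel for it. Nested tube and funnel travel 8 to 34 mm to it. A straight push of 16 to 30 N there for 0.3 s seats the tube; more may crack it. Overtravel adds force fast.
- drinker: Bystander: grey drinking tube without a taper, straight-sided, 42 mm diameter, 108 mm tall, short spout near its foot, with a domed top, standing upright; it and the seed tube swap places from time to time. Origin: centre of its underside.
- nest_bowl: Bystander: pale blue ceramic nest bowl, 110 mm diameter, 48 mm high. Origin: centre of its underside.
- ring_perch: Bystander: bamboo ring perch lying flat, 110 mm outer diameter, 13 mm high, with a 50 mm stub along its x. Origin: ring centre, on the table.
- scoop: Bystander: wooden seed spoon, 150 mm long, lying flat. Origin: middle of its underside.
- seed_block: Bystander: small cork plug, 32 mm diameter, 28 mm high. Origin: centre of its underside.
- dustpan: Bystander: small aluminium dustpan, pan 150 by 130 mm, under 40 mm high, with a 100 mm handle along its -x. Origin: centre of the pan's underside.
Things that resemble listed ones, but are neither listed nor needed, are in the scene too. Leave any purple look-alike of the tube alone.

How it is judged:
By the outcome, as a careful person would: the job done as asked, in the order asked, and still so for the second after the job is handed in, with the robot touching nothing.
It also fails if it takes over 58 s, if anything falls off the work surface, if the arm or the gripper's body presses on something with over 40 N, if the wrist force passes 120 N, or if a joint passes its speed limit or range.

## Robot

A 6-joint arm with a two-finger parallel gripper is mounted at the origin on the work surface. World frame = base frame: x ahead of the robot, y to its left, z up, the work surface at z = 0. Lengths are in m, angles in degrees, forces in N, time in s.
With the tool pointing down it reaches from about 0.325 to 0.875 m from the base axis. Payload 4.4 kg.
Tool frame: the origin (TCP) lies at the very end of the fingers, on their centre line; the grasp point (between the pads) lies 19 mm behind it; z points along the fingers, y is the direction in which the jaws open and shut (so a half turn about z gives the same grasp; the last joint's range is limited). The gripper opens to 85 mm and grips with 20 to 120 N. Pads are 22 mm wide; open, the fingers measure 114 mm over their backs; the gripper's body (76 mm by 85 mm) begins 54 mm behind the grasp point. The pads swing forward as they close: fully open they stand 13 mm farther back than shut.
Start: joints at [-8.623, 11.837, 88.321, -0, 79.842, -8.623], TCP at [0.575, -0, 0.231] pointing down, gripper open.
Joint ranges: [-156.59, 156.59], [-49.26, 127.26], [12.9, 141.05], [-63.56, 243.56], [4.71, 150.69], [-161.64, 161.64]. Speed limits (degrees/s): [159.86, 159.86, 180, 180, 180, 180].

## Interface

Orientations are given as [roll, pitch, yaw] about the fixed x, y, z axes, in that order (R = Rz(yaw) Ry(pitch) Rx(roll)).
In Python, from workcell import robot, claw, sensors, camera, get_calibration gives the robot as it stands. Calls block until the motion is done:
- robot.move_to(position, orientation): joint-space move of the TCP to a pose.
- robot.movel(position, velocity=0.15, ori=None): straight line of the TCP; ori=None keeps the orientation; velocity is the mean speed in m/s.
- robot.goto_joints(angles): joint-space move.
- claw.set_gripper(opening, grip_force=None): opening from 0.0 (shut) to 1.0 (fully open); grip_force is the grip in N (None keeps the last); returns when the fingers have stopped.
- robot.wait(seconds).
- robot.inverse_kinematics(position, orientation): joint angles nearest the present ones, or None.
- sensors.get_state(): the state.
- camera(name): name is "scene" or "side" or "wrist"; returns the picture (480x640x3 uint8, blue, green, red); there is no depth.
- get_calibration(name): a dict with "vfov" (degrees; the focal length in pixels is half the picture's height over the tangent of half this angle, whatever the lens; pixels are square), "cx", "cy" (the principal point, pixels), "pose" (4x4, takes a point from camera to world coordinates). Camera axes: x right, y down, z forward; pixel columns grow to the right and rows downward; lengths in m; the calibration is good to about 2 mm. A picture is of the moment at which its call begins: read the wrist's pose just before it. get_calibration takes no time and is no camera call; for the wrist camera it gives the pose at the moment of the call.
A pose or a line that the arm cannot do raises robot.Unreachable and nothing moves.
- robot.hand_in(): hands the job in, once; it reports no verdict.
The state is a dict: "clock": time; "joint_positions": joint angles; "qd": joint speeds; "tau": joint torques, N m; "ee_pos": TCP position; "eef_rot": TCP orientation; "wrist_force": force on the tool from outside, world axes, zero at the start; "torque": the same for the moment, N m; "finger_gap": opening from 0.0 (shut) to 1.0 (fully open).
Only numpy, scipy, OpenCV 4.12 (cv2) and the standard library are available. Lean on these libraries where they do the work, as an engineer would, in place of code of your own. Each camera call takes 0.05 s, during which the arm holds its last target.

## Working session

There is one attempt and no reset: what is moved stays moved. The work goes in short steps, each a Python script; the robot and the scene stay as the last script left them, time stands still between calls to the robot, and variables do not carry over. Pictures are saved under pics/ and viewed, and the job is handed in when it is done.

```bash
ls; mkdir -p pics
python3 - <<'E'
from workcell import robot, claw, sensors, camera, get_calibration
import cv2,numpy as np
for n in ["scene","side","wrist"]:
    c=get_calibration(n); cv2.imwrite(f"pics/{n}0.png",camera(n)); print(n,c["vfov"],c["cx"],c["cy"],np.round(c["pose"],4).tolist(), [k for k in c])
print(sensors.get_state())
E
```

```text
pics
scene 45.50134637067061 319.2281217632917 245.1125781649485 [[0.6457, 0.4526, -0.615, 1.4165], [0.7635, -0.3706, 0.5288, -0.6725], [0.0114, -0.811, -0.5849, 0.9032], [0.0, 0.0, 0.0, 1.0]] ['vfov', 'cx', 'cy', 'pose']
side 50.88597496677096 319.8504179246461 234.25875743255213 [[0.9248, -0.1941, 0.3273, 0.1888], [-0.3803, -0.4996, 0.7783, -0.8799], [0.0124, -0.8442, -0.5358, 0.7255], [0.0, 0.0, 0.0, 1.0]] ['vfov', 'cx', 'cy', 'pose']
wrist 63.28029318324353 323.30886641892505 241.38200302394452 [[1.0, 0.0007, -0.0017, 0.5746], [0.0001, -0.9501, -0.3118, 0.0798], [-0.0019, 0.3118, -0.9501, 0.3721], [0.0, 0.0, 0.0, 1.0]] ['vfov', 'cx', 'cy', 'pose']
{'clock': 0.15, 'joint_positions': array([-8.62196977e+00,  1.18756548e+01,  8.83869458e+01, -7.40644116e-05,
        7.98419803e+01, -8.62319125e+00]), 'qd': array([ 0.06600302, -0.07928593, -0.24080856,  0.00277212, -0.02175348,
       -0.01072322]), 'tau': array([ 5.23460058e-04, -3.83512866e+01, -2.92037880e+01, -1.78299792e-04,
        6.64118095e-03, -5.65601522e-05]), 'ee_pos': array([5.74403969e-01, 8.91409964e-05, 2.30358682e-01]), 'eef_rot': array([-1.79896590e+02, -1.56083297e-02,  9.00012205e+01]), 'wrist_force': array([ 0.00955385, -0.83481328, -0.0183866 ]), 'torque': array([ 0.03584362, -0.04754578,  0.01324145]), 'finger_gap': 1.0004724776639584}
```

View pics/scene0.png

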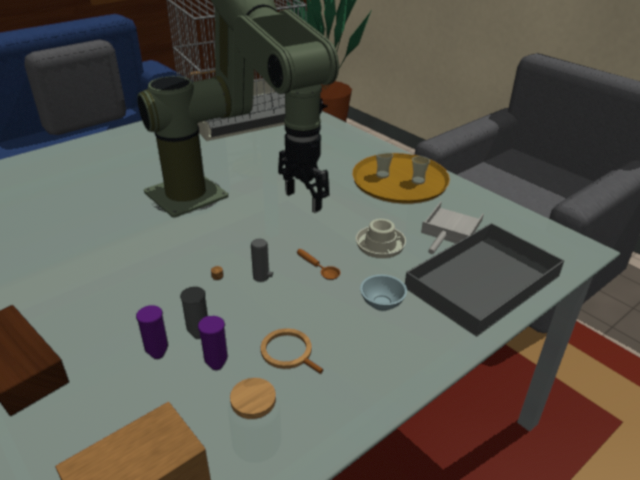

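View pics/side0.png

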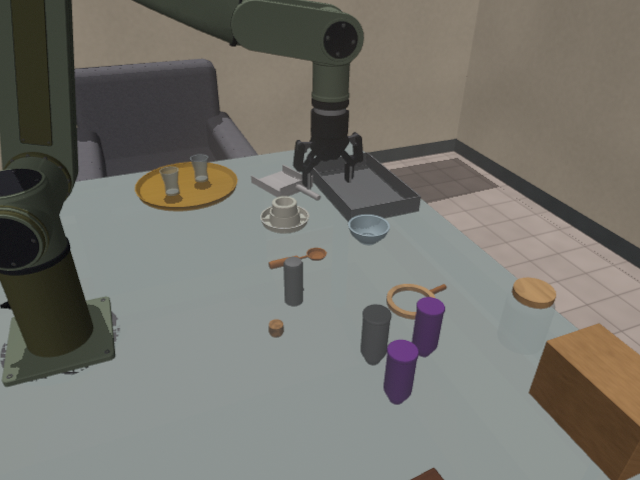

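View pics/wrist0.png

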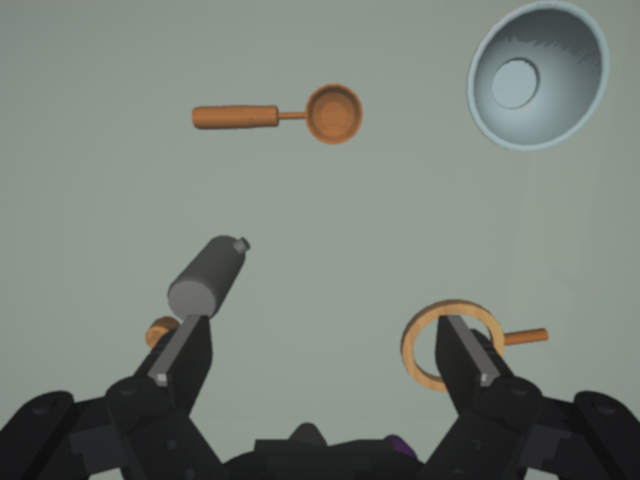

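Run:
```python
import cv2,numpy as np
a=cv2.imread("pics/scene0.png");b=cv2.imread("pics/side0.png")
f=lambda i,x,y,w,h:cv2.resize(cv2.convertScaleAbs(i[y:y+h,x:x+w],alpha=1.7),(400,300),interpolation=cv2.INTER_CUBIC)
cv2.imwrite("pics/crop1.png",np.vstack([np.hstack([f(a,120,230,200,150),f(a,330,190,140,105)]),np.hstack([f(b,260,240,220,165),f(b,230,180,140,105)])]))
```

```text
(no output)
```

View pics/crop1.png

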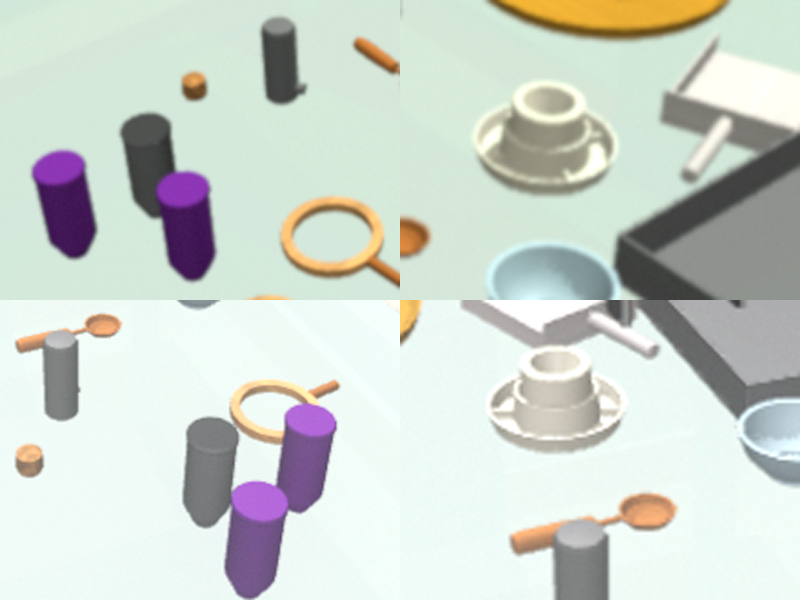

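```bash
cat > h.py <<'E'
import cv2,numpy as np
from workcell import robot, claw, sensors, camera, get_calibration
def ray(n,u,v,c=None):
    c=c or get_calibration(n); f=240/np.tan(np.radians(c["vfov"]/2)); P=np.array(c["pose"])
    d=P[:3,:3]@np.array([(u-c["cx"])/f,(v-c["cy"])/f,1]); return P[:3,3],d/np.linalg.norm(d)
def onz(n,u,v,z,c=None):
    o,d=ray(n,u,v,c); return o+d*(z-o[2])/d[2]
def tri(*r):
    A=sum(np.eye(3)-np.outer(d,d) for o,d in r); b=sum((np.eye(3)-np.outer(d,d))@o for o,d in r)
    p=np.linalg.solve(A,b); return p,[np.linalg.norm(np.cross(p-o,d)) for o,d in r]
def proj(n,p,c=None):
    c=c or get_calibration(n); f=240/np.tan(np.radians(c["vfov"]/2)); P=np.array(c["pose"])
    q=P[:3,:3].T@(np.array(p)-P[:3,3]); return q[:2]/q[2]*f+[c["cx"],c["cy"]]
E
python3 - <<'E'
from h import *
np.set_printoptions(precision=4,suppress=True)
s=(193.5,291.5);d=(376.6,314)
print("tube",tri(ray("scene",*s),ray("side",*d)),onz("scene",*s,.12),onz("side",*d,.12))
s=(260,243);d=(293,264)
print("drinker",tri(ray("scene",*s),ray("side",*d)),onz("scene",*s,.108),onz("side",*d,.108))
a=cv2.imread("pics/scene0.png");b=cv2.imread("pics/side0.png")
f=lambda i,x,y,w,h:cv2.resize(cv2.convertScaleAbs(i[y:y+h,x:x+w],alpha=1.5),(400,600),interpolation=cv2.INTER_CUBIC)
cv2.imwrite("pics/crop2.png",np.hstack([f(a,350,200,60,90),f(b,255,180,60,90)]))
cv2.imwrite("pics/crop3.png",np.hstack([f(a,175,270,60,90),f(b,350,295,60,90)]))
E
```

```text
tube (array([ 0.5537, -0.2782,  0.1181]), [np.float64(0.0034014776916648603), np.float64(0.0034014776916648486)]) [ 0.5528 -0.2755  0.12  ] [ 0.552  -0.2847  0.12  ]
drinker (array([ 0.4747, -0.0521,  0.0976]), [np.float64(0.0025128679018262047), np.float64(0.002512867901826128)]) [ 0.4842 -0.0571  0.108 ] [ 0.4696 -0.0698  0.108 ]
```

View pics/crop2.png

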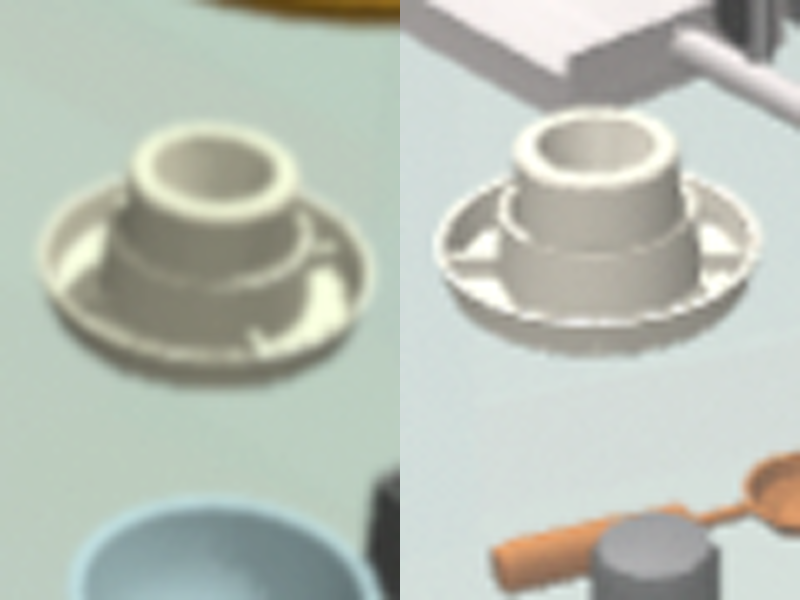

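View pics/crop3.png

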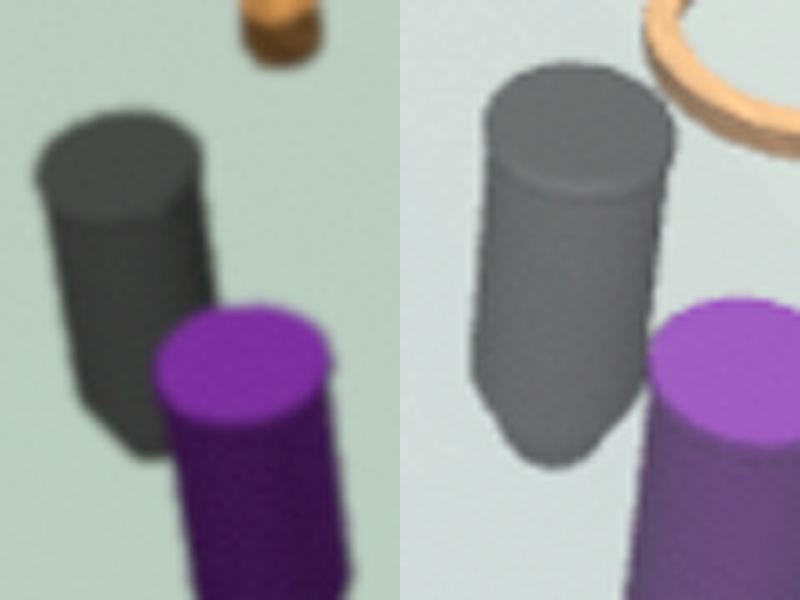

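Run:
```python
from h import *
np.set_printoptions(precision=4,suppress=True)
for n,s,d,z in [("tube",(193,294.3),(377,314),.12),("funnel",(382.5,225.8),(284.5,201.7),.062),("dish",(381,239.7),(285,217.5),.02)]:
  print(n,tri(ray("scene",*s),ray("side",*d)),onz("scene",*s,z),onz("side",*d,z))
# neighbours: purple tops
for n,s,d in [("purpleA",(212,325),(402,351)),("purpleB",(152,316),(429,307))]:
  print(n,onz("scene",*s,.12),onz("side",*d,.12))
print("purple swapped",onz("scene",152,316,.12),onz("side",402,351,.12)); print(onz("scene",212,325,.12),onz("side",429,307,.12))
```

```text
tube (array([ 0.5556, -0.2793,  0.1154]), [np.float64(0.0007671982210777559), np.float64(0.0007671982210777595)]) [ 0.56   -0.2808  0.12  ] [ 0.5527 -0.2849  0.12  ]
funnel (array([0.5687, 0.2766, 0.0595]), [np.float64(7.24509691849808e-05), np.float64(7.245096918512138e-05)]) [0.5712 0.2739 0.062 ] [0.5672 0.2721 0.062 ]
dish (array([0.5679, 0.276 , 0.0119]), [np.float64(0.0020348399812639834), np.float64(0.002034839981263978)]) [0.5736 0.2702 0.02  ] [0.5631 0.2591 0.02  ]
purpleA [ 0.6639 -0.2988  0.12  ] [ 0.5483 -0.381   0.12  ]
purpleB [ 0.5662 -0.377   0.12  ] [ 0.6505 -0.303   0.12  ]
purple swapped [ 0.5662 -0.377   0.12  ] [ 0.5483 -0.381   0.12  ]
[ 0.6639 -0.2988  0.12  ] [ 0.6505 -0.303   0.12  ]
```

Choice: the candidates are grey tapered (scene 195,312 / side 376,333), grey straight with spout (scene 260,260 = drinker), and two purple tapered look-alikes (scene 152,332 and 213,342). The crop shows the taper on the grey one between the purples, so I take that one, at about (0.556,-0.280). The funnel is near (0.569,0.275). I'll refine both with the wrist camera from above.

Run:
```python
from h import *
claw.set_gripper(0.9)
robot.move_to([0.556,-0.280,0.235],[180,0,135])
robot.wait(0.3)
c=get_calibration("wrist"); im=camera("wrist"); cv2.imwrite("pics/w1.png",im)
np.savez("pics/w1.npz",**{k:np.array(v) for k,v in c.items()})
s=sensors.get_state(); print(s["clock"],s["ee_pos"],s["eef_rot"],s["joint_positions"])
```

```text
1.8917 [ 0.55629899 -0.27922332  0.23508188] [1.79995621e+02 3.85345800e-03 1.35064050e+02] [-3.46156074e+01  1.73718344e+01  8.10032096e+01  3.65729299e-03
  8.16203803e+01 -7.96801907e+01]
```

View pics/w1.png

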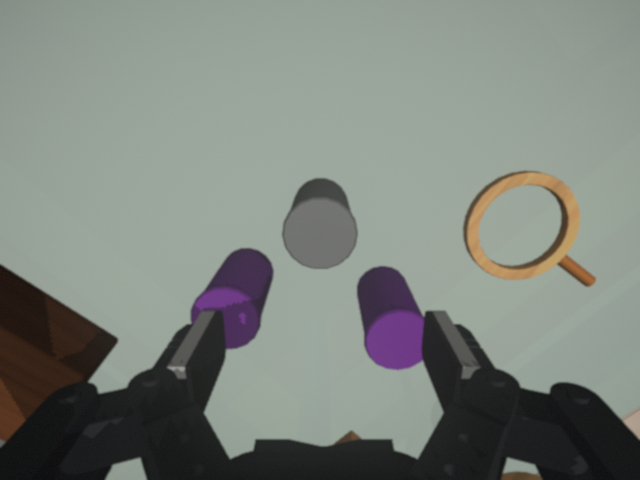

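Run:
```python
from h import *
c=dict(np.load("pics/w1.npz")); im=cv2.imread("pics/w1.png")
g=im.astype(int); m=((g.min(2)>85)&(g.max(2)<125)&(np.ptp(g,axis=2)<12)).astype(np.uint8)*255
print(im[233,320],im[190,320],im[100,320])
n,l,st,ce=cv2.connectedComponentsWithStats(m); k=l[233,320]; print(st[k])
cn=cv2.findContours((l==k).astype(np.uint8),0,2)[0][0]; e=cv2.fitEllipse(cn); print(e)
p=onz("wrist",*e[0],.12,c); print(p)
# diameter check
h=np.array([e[1][1]/2,0]); print("diam",2*np.linalg.norm(onz("wrist",e[0][0]+h[0],e[0][1],.12,c)-p))
for u,v in [(395,338),(226,318)]: print("purple",onz("wrist",u,v,.12,c))
```

```text
[112 115 114] [68 71 69] [157 166 155]
[ 282  178   76   91 4246]
((320.04180908203125, 227.5146484375), (69.18675231933594, 90.28219604492188), 4.170914649963379)
[ 0.55074873 -0.27697944  0.12      ]
diam 0.0619757643998304
purple [ 0.65216652 -0.2983843   0.12      ]
purple [ 0.55081381 -0.37590745  0.12      ]
```

Run:
```python
from h import *
c=dict(np.load("pics/w1.npz")); im=cv2.imread("pics/w1.png")
for t in (92,98,103):
  m=((im.min(2)>t)&(im.max(2)<128)).astype(np.uint8)
  m=cv2.morphologyEx(m,cv2.MORPH_OPEN,cv2.getStructuringElement(2,(15,15)))
  n,l,st,ce=cv2.connectedComponentsWithStats(m); k=l[240,320]
  cn=cv2.findContours((l==k).astype(np.uint8),0,2)[0][0]; e=cv2.fitEllipse(cn)
  p=onz("wrist",*e[0],.12,c); a=onz("wrist",e[0][0]+e[1][1]/2,e[0][1],.12,c); print(t,st[k],e,p,2*np.linalg.norm(a-p))
```

```text
92 [ 283  199   74   70 4108] ((319.8824157714844, 233.3728790283203), (69.34025573730469, 73.69893646240234), 80.94465637207031) [ 0.55364073 -0.28003403  0.12      ] 0.05084018917984456
98 [ 284  199   73   70 3985] ((320.0589904785156, 233.67306518554688), (69.10466766357422, 71.5904769897461), 94.53690338134766) [ 0.5538797 -0.2801011  0.12     ] 0.049398115118341704
103 [ 285  200   71   69 3824] ((319.6189880371094, 233.54164123535156), (68.1876449584961, 69.59720611572266), 91.45354461669922) [ 0.55359836 -0.28024891  0.12      ] 0.048017411970867806
```

Run:
```python
from h import *
np.set_printoptions(precision=3,suppress=True)
robot.movel([0.5538,-0.2801,0.066],0.12)
s=sensors.get_state(); print(s["clock"],s["ee_pos"],s["wrist_force"])
claw.set_gripper(0.0,40)
s=sensors.get_state(); print(s["clock"],s["finger_gap"],s["wrist_force"],s["torque"])
robot.movel([0.5538,-0.2801,0.20],0.15); robot.wait(.2)
s=sensors.get_state(); print(s["clock"],s["finger_gap"],s["ee_pos"],s["wrist_force"],s["torque"])
for n in ["wrist","side"]: cv2.imwrite(f"pics/{n}2.png",camera(n))
```

```text
3.45 [ 0.555 -0.281  0.067] [-0.471 -0.651 -0.084]
3.8167 0.5807144930028348 [-0.008  0.057  3.422] [-0.093  0.127  0.007]
5.0583 0.5757535111763373 [ 0.553 -0.28   0.199] [ 0.127 -0.4   -0.29 ] [-0.039  0.022  0.02 ]
```

View pics/side2.png

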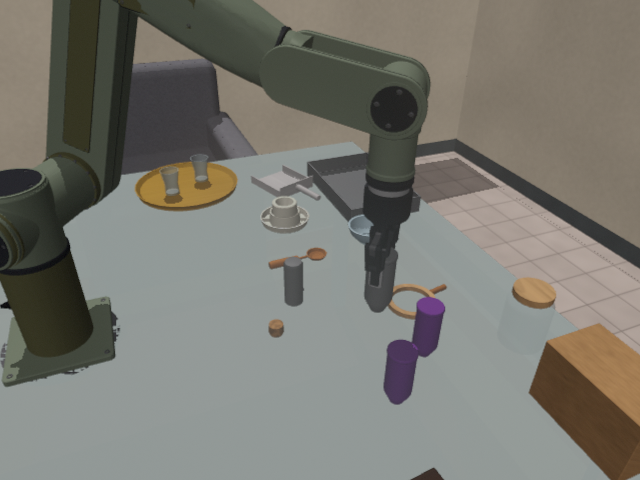

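View pics/wrist2.png

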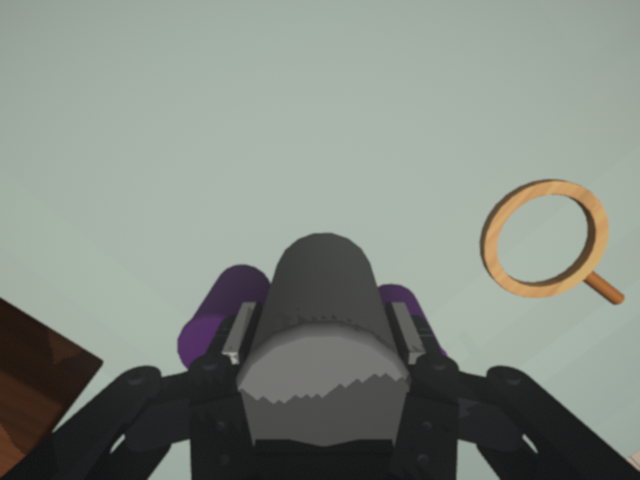

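Run:
```python
from h import *
np.set_printoptions(precision=3,suppress=True)
robot.movel([0.5538,-0.2801,0.24],0.15)
robot.move_to([0.569,0.215,0.24],[180,0,90]); robot.wait(.3)
c=get_calibration("wrist"); im=camera("wrist"); cv2.imwrite("pics/w3.png",im)
np.savez("pics/w3.npz",**{k:np.array(v) for k,v in c.items()})
s=sensors.get_state(); print(s["clock"],s["finger_gap"],s["ee_pos"],s["eef_rot"],s["wrist_force"],s["joint_positions"])
```

```text
7.725 0.5746160052214725 [0.569 0.215 0.24 ] [179.993   0.     89.959] [-0.354 -0.186 -1.126] [12.507 15.465 82.828 -0.002 81.699 12.549]
```

View pics/w3.png

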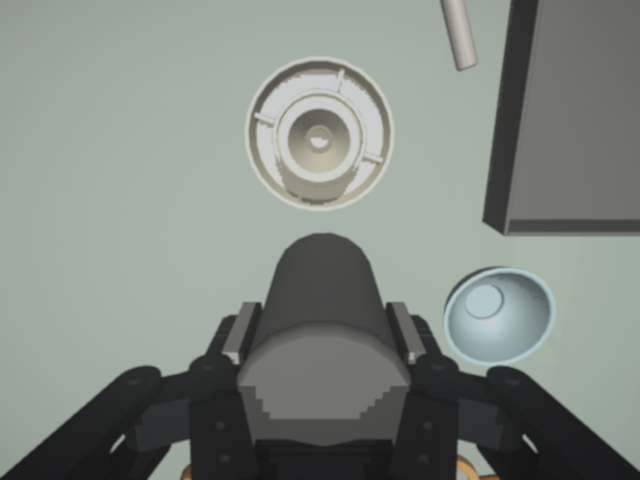

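Run:
```python
from h import *
im=cv2.imread("pics/w3.png")[45:220,235:405]
cv2.imwrite("pics/w3c.png",cv2.resize(im,None,fx=4,fy=4*0.85,interpolation=cv2.INTER_CUBIC))
c=dict(np.load("pics/w3.npz"))
for u,v,z in [(320,133.5,.02),(319.5,138,.062)]: print(onz("wrist",u,v,z,c))
print(np.linalg.norm(onz("wrist",394,133.5,.02,c)-onz("wrist",246,133.5,.02,c)))
```

```text
[0.56641168 0.27705759 0.02      ]
[0.56633489 0.27559076 0.062     ]
0.1326762126463321
```

View pics/w3c.png

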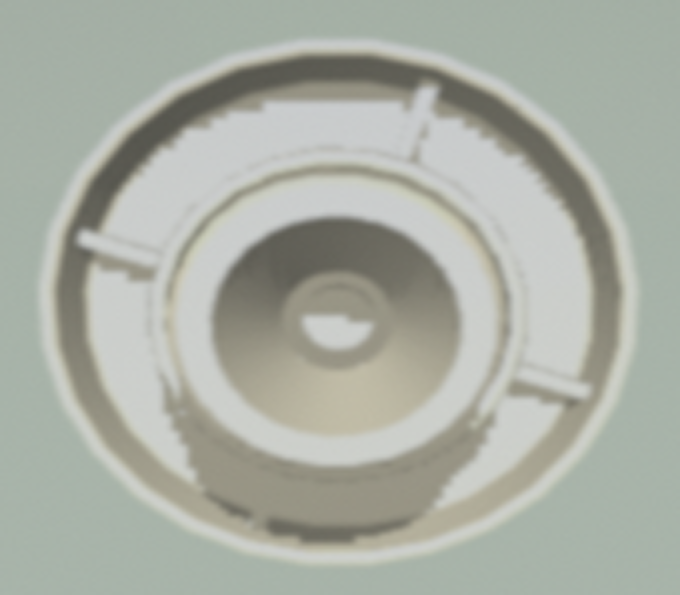

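Run:
```python
from h import *
np.set_printoptions(precision=3,suppress=True)
x,y=0.5665,0.2757
robot.movel([x,y,0.20],0.15)
robot.movel([x,y,0.122],0.10); robot.wait(.25)
s=sensors.get_state(); f0=s["wrist_force"]; print(s["clock"],s["ee_pos"],f0,s["torque"])
z=0.122
while z>0.094:
    z-=0.0015; robot.movel([x,y,z],0.02); robot.wait(0.06)
    s=sensors.get_state(); f=s["wrist_force"]-f0; print(round(s["clock"],2),round(z,4),s["ee_pos"],f)
    if f[2]>2.5 or np.hypot(f[0],f[1])>4: break
```

```text
9.5417 [0.567 0.276 0.123] [-0.351  0.014 -0.847] [-0.02   0.008 -0.022]
9.85 0.1205 [0.566 0.276 0.12 ] [-0.422  0.03  -0.648]
10.16 0.119 [0.566 0.276 0.119] [0.335 0.07  0.255]
10.47 0.1175 [0.566 0.276 0.117] [ 0.402  0.276 -0.106]
10.78 0.116 [0.566 0.276 0.116] [ 0.211 -0.272  0.035]
11.08 0.1145 [0.566 0.276 0.114] [ 0.676 -1.077 -0.724]
11.39 0.113 [0.566 0.276 0.113] [ 1.368 -0.095  0.532]
11.7 0.1115 [0.566 0.276 0.111] [-0.225  0.788 -0.04 ]
12.01 0.11 [0.566 0.276 0.11 ] [-0.144 -0.637 -0.425]
12.32 0.1085 [0.566 0.275 0.108] [-0.845 -0.576  0.834]
12.62 0.107 [0.566 0.275 0.107] [-2.488 -4.64   3.073]
```

```bash
cat >> h.py <<'E'
def avg(n=4,dt=0.03):
    F=[];T=[]
    for _ in range(n):
        s=sensors.get_state(); F.append(s["wrist_force"]); T.append(s["torque"]); robot.wait(dt)
    return np.mean(F,0),np.mean(T,0),s
E
python3 - <<'E'
from h import *
np.set_printoptions(precision=3,suppress=True)
f0=np.array([-.35,0,-.85])
x,y,z=0.5665,0.2757,.107
for i in range(7):
    f,t,s=avg(); f=f-f0; print(round(s["clock"],2),(x,y,z),s["ee_pos"],f,t)
    lat=f[:2]; 
    if np.linalg.norm(lat)>1.5:
        d=lat/np.linalg.norm(lat)*min(0.0008,0.0002*np.linalg.norm(lat)); x+=d[0];y+=d[1]
    elif f[2]<3: z-=0.001
    else: break
    robot.movel([x,y,z],0.02)
E
```

```text
12.72 (0.5665, 0.2757, 0.107) [0.566 0.275 0.107] [-2.385 -4.47   2.394] [-0.944  0.597 -0.012]
13.11 (np.float64(0.5661233733766735), np.float64(0.2749942008879279), 0.107) [0.566 0.275 0.107] [-2.085 -3.853  0.707] [-0.742  0.48  -0.006]
13.49 (np.float64(0.5657425812084854), np.float64(0.2742906404252478), 0.107) [0.566 0.275 0.107] [-0.809 -1.796  0.603] [-0.325  0.256 -0.003]
13.88 (np.float64(0.5655806834908051), np.float64(0.2739313598776254), 0.107) [0.566 0.274 0.107] [ 0.452  0.272 -0.159] [ 0.007 -0.022 -0.   ]
14.26 (np.float64(0.5655806834908051), np.float64(0.2739313598776254), 0.106) [0.566 0.274 0.106] [ 0.292  0.274 -0.05 ] [ 0.     0.007 -0.01 ]
14.64 (np.float64(0.5655806834908051), np.float64(0.2739313598776254), 0.105) [0.566 0.274 0.105] [-0.931 -0.624  2.203] [-0.152  0.221 -0.001]
15.03 (np.float64(0.5655806834908051), np.float64(0.2739313598776254), 0.104) [0.566 0.274 0.105] [-2.067 -1.467  6.057] [-0.318  0.497  0.01 ]
```

Run:
```python
from h import *
np.set_printoptions(precision=3,suppress=True)
claw.set_gripper(0.85,40)
f,t,s=avg(3); print(s["clock"],s["ee_pos"],f,s["finger_gap"])
robot.movel([0.5655,0.2738,0.235],0.15); robot.wait(.2)
c=get_calibration("wrist"); im=camera("wrist"); cv2.imwrite("pics/w4.png",im)
np.savez("pics/w4.npz",**{k:np.array(v) for k,v in c.items()})
a=camera("scene");b=camera("side")
f=lambda i,x,y,w,h:cv2.resize(i[y:y+h,x:x+w],(400,600),interpolation=cv2.INTER_CUBIC)
cv2.imwrite("pics/c4.png",np.hstack([f(a,350,180,60,90),f(b,255,160,60,90)]))
print(sensors.get_state()["clock"])
```

```text
15.7333 [0.565 0.274 0.104] [ 0.15   0.051 -0.582] 0.852158965709134
17.1417
```

View pics/w4.png

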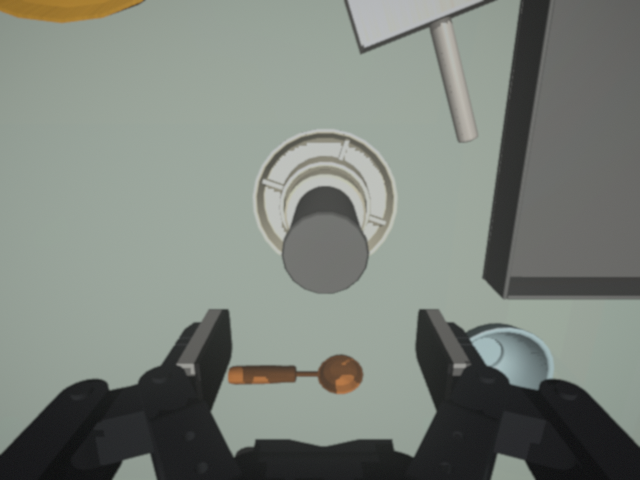

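View pics/c4.png

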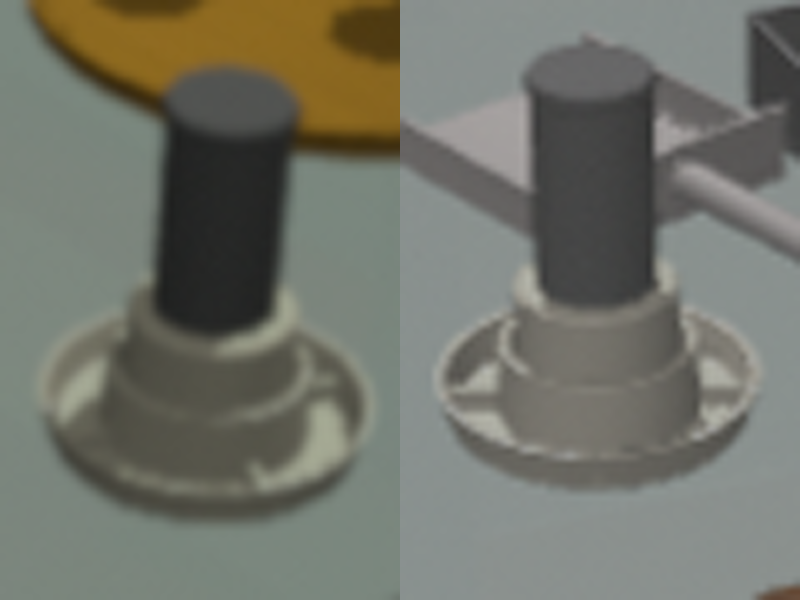

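Run:
```python
from h import *
c=dict(np.load("pics/w4.npz")); im=cv2.imread("pics/w4.png")
print(im[250,325],im[200,325])
t=(int(im[250,325].min())+int(im[200,325].min()))//2+6
m=((im.min(2)>t)&(im.max(2)<int(im[250,325].max())+12)).astype(np.uint8)
m=cv2.morphologyEx(m,cv2.MORPH_OPEN,cv2.getStructuringElement(2,(15,15)))
n,l,st,ce=cv2.connectedComponentsWithStats(m); k=l[255,325]
cn=cv2.findContours((l==k).astype(np.uint8),0,2)[0][0]; e=cv2.fitEllipse(cn)
for z in (.154,.158): print(st[k],e,onz("wrist",*e[0],z,c), np.linalg.norm(onz("wrist",e[0][0]+e[1][1],e[0][1],z,c)-onz("wrist",*e[0],z,c)))
# base: feeder dish
print(onz("wrist",325,200,.02,c))
```

```text
[112 115 114] [72 74 74]
[ 284  214   83   80 5203] ((324.60858154296875, 253.6746063232422), (78.78438568115234, 82.37214660644531), 88.9244613647461) [0.56543171 0.27269494 0.154     ] 0.04977352079486447
[ 284  214   83   80 5203] ((324.60858154296875, 253.6746063232422), (78.78438568115234, 82.37214660644531), 88.9244613647461) [0.56542646 0.27415403 0.158     ] 0.04887399236222727
[0.56591238 0.27681036 0.02      ]
```

Run:
```python
from h import *
np.set_printoptions(precision=3,suppress=True)
x,y=0.5655,0.2739
claw.set_gripper(0.0,40)
robot.movel([x,y,0.166],0.12); robot.wait(.3)
f0,t0,s=avg(5); print(s["clock"],s["ee_pos"],s["finger_gap"],f0,s["joint_positions"])
z=0.166
for i in range(60):
    z-=0.0008; robot.movel([x,y,z],0.01)
    s=sensors.get_state(); f=s["wrist_force"]-f0; print(round(s["clock"],2),round(z,4),s["ee_pos"],f)
    if f[2]>10 or np.hypot(f[0],f[1])>5 or z<.118: break
f,t,s=avg(4); print(s["clock"],s["ee_pos"],f-f0,t-t0)
```

```text
18.9833 [0.566 0.274 0.166] -0.0029849310042732633 [-0.143 -0.081  0.025] [17.956 21.394 84.076 -0.001 74.492 17.956]
19.27 0.1652 [0.565 0.274 0.165] [-0.043  0.25   0.224]
19.52 0.1644 [0.565 0.274 0.164] [ 1.096 -0.585  0.442]
19.77 0.1636 [0.565 0.274 0.163] [-0.093 -0.102  0.89 ]
20.02 0.1628 [0.565 0.274 0.163] [-0.309  0.725 -0.894]
20.27 0.162 [0.565 0.274 0.162] [0.605 0.61  0.189]
20.52 0.1612 [0.565 0.274 0.161] [-0.2    0.624  0.405]
20.77 0.1604 [0.565 0.274 0.16 ] [ 0.706 -0.54   0.49 ]
21.02 0.1596 [0.565 0.274 0.16 ] [-0.251 -0.026 -0.77 ]
21.27 0.1588 [0.565 0.274 0.159] [0.385 0.162 0.52 ]
21.52 0.158 [0.565 0.274 0.158] [-0.394  0.66   0.181]
21.77 0.1572 [0.566 0.274 0.158] [-1.744 -0.198  2.165]
22.02 0.1564 [0.566 0.274 0.157] [-0.731  0.434  5.205]
22.27 0.1556 [0.566 0.274 0.156] [-0.494 -0.874  4.617]
22.52 0.1548 [0.566 0.274 0.155] [-0.709  0.899  5.186]
22.77 0.154 [0.566 0.274 0.154] [0.122 0.347 6.07 ]
23.02 0.1532 [0.566 0.274 0.154] [-0.307  0.031  5.618]
23.27 0.1524 [0.566 0.274 0.153] [ 0.185 -1.025  4.868]
23.52 0.1516 [0.566 0.274 0.152] [0.25  0.15  4.867]
23.77 0.1508 [0.566 0.274 0.151] [ 0.139 -0.015  5.552]
24.02 0.15 [0.566 0.274 0.15 ] [0.271 0.066 4.343]
24.27 0.1492 [0.566 0.274 0.149] [0.114 0.895 4.759]
24.52 0.1484 [0.566 0.274 0.148] [-0.474  0.26   4.638]
24.77 0.1476 [0.566 0.274 0.148] [ 0.871 -0.128  4.65 ]
25.02 0.1468 [0.566 0.274 0.147] [0.739 0.776 4.472]
25.27 0.146 [0.566 0.274 0.146] [0.948 0.844 3.577]
25.52 0.1452 [0.566 0.274 0.145] [0.969 0.705 4.834]
25.77 0.1444 [0.566 0.274 0.144] [0.722 1.011 4.45 ]
26.02 0.1436 [0.566 0.274 0.144] [-0.13   1.057  4.42 ]
26.27 0.1428 [0.566 0.274 0.143] [0.923 0.117 3.821]
26.52 0.142 [0.566 0.274 0.142] [0.961 1.164 5.726]
26.77 0.1412 [0.566 0.274 0.142] [0.695 0.299 8.628]
27.02 0.1404 [0.566 0.274 0.142] [-2.077  0.517 11.037]
27.1167 [0.566 0.274 0.142] [-1.119 -0.086 10.618] [-0.032  0.258 -0.027]
```

Run:
```python
from h import *
np.set_printoptions(precision=3,suppress=True)
x,y=0.5655,0.2739
f0=np.array([-0.143,-0.081,0.025]); z=.1404
def rd(): 
    s=sensors.get_state(); return s["wrist_force"]-f0,s
for i in range(25):
    z-=0.0005; robot.movel([x,y,z],0.01)
    f,s=rd(); print(round(s["clock"],2),round(z,4),s["ee_pos"],f)
    if f[2]>19.3 or np.hypot(f[0],f[1])>8: break
for i in range(9):
    robot.wait(.08); f,s=rd(); print(round(s["clock"],2),s["ee_pos"],f,s["torque"])
robot.movel([x,y,z+.005],0.02); f,s=rd(); print(s["clock"],f,s["ee_pos"])
robot.movel([x,y,0.30],0.15); f,s=rd(); print(s["clock"],f,s["ee_pos"])
c=get_calibration("wrist"); im=camera("wrist"); cv2.imwrite("pics/w5.png",im)
a=camera("scene");b=camera("side"); cv2.imwrite("pics/scene5.png",a)
g=lambda i,x,y,w,h:cv2.resize(i[y:y+h,x:x+w],(400,600),interpolation=cv2.INTER_CUBIC)
cv2.imwrite("pics/c5.png",np.hstack([g(a,350,180,60,90),g(b,255,160,60,90)]))
```

```text
27.4 0.1399 [0.566 0.274 0.142] [-1.132  0.53  12.063]
27.65 0.1394 [0.566 0.274 0.142] [-2.017 -0.74  14.397]
27.9 0.1389 [0.567 0.274 0.142] [-1.542 -1.078 15.329]
28.15 0.1384 [0.567 0.275 0.142] [-2.186 -0.704 16.653]
28.4 0.1379 [0.567 0.275 0.142] [-2.079 -1.272 18.802]
28.65 0.1374 [0.567 0.275 0.142] [-2.011 -1.035 19.84 ]
28.73 [0.567 0.275 0.142] [-1.958 -0.979 19.212] [-0.13   0.58  -0.002]
28.82 [0.567 0.275 0.142] [-3.08  -1.423 19.155] [-0.177  0.633  0.02 ]
28.9 [0.567 0.275 0.142] [-2.339 -1.636 19.475] [-0.13   0.599 -0.018]
28.98 [0.567 0.275 0.142] [-2.854 -1.302 18.655] [-0.177  0.554 -0.049]
29.07 [0.567 0.275 0.142] [-3.315 -0.261 19.606] [-0.216  0.616  0.023]
29.15 [0.567 0.275 0.142] [-3.381 -0.78  18.991] [-0.174  0.61  -0.005]
29.23 [0.567 0.275 0.142] [-2.958 -0.935 18.26 ] [-0.147  0.617 -0.015]
29.32 [0.567 0.275 0.142] [-2.356 -0.724 19.69 ] [-0.166  0.635 -0.02 ]
29.4 [0.567 0.275 0.142] [-2.611 -0.441 18.329] [-0.123  0.631 -0.024]
29.8 [-0.228 -1.182  6.139] [0.565 0.274 0.142]
31.0 [ 0.102  0.095 -0.408] [0.565 0.274 0.298]
```

View pics/c5.png

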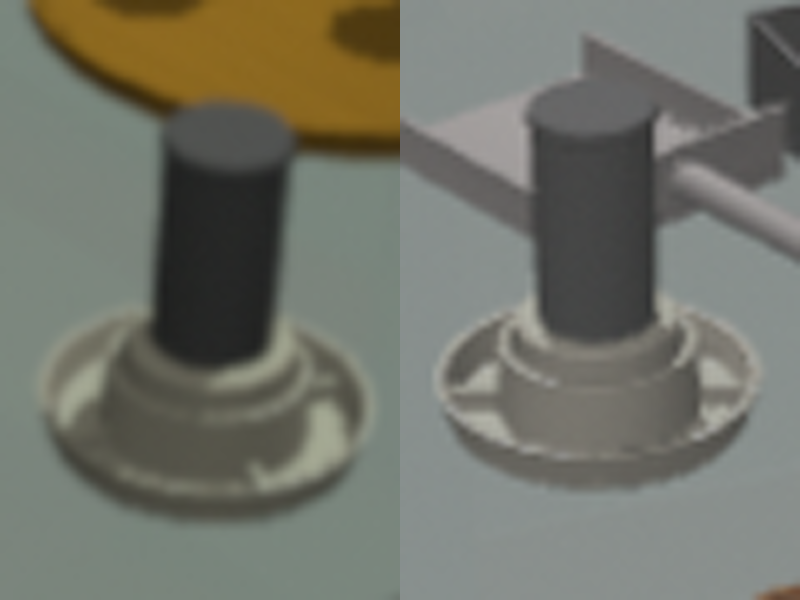

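View pics/scene5.png

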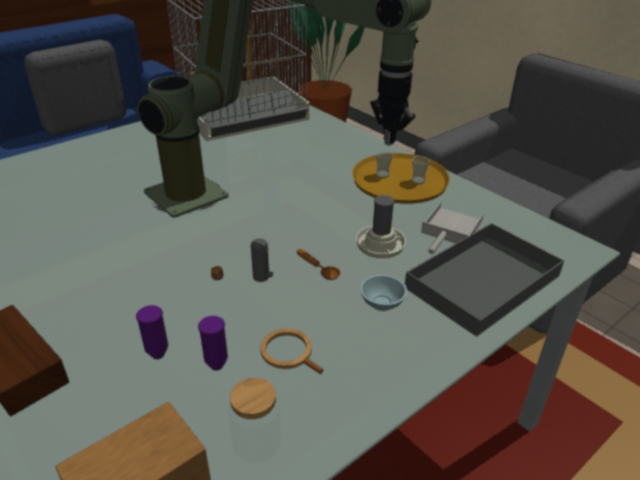

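Run:
```python
from h import *
robot.hand_in(); print(sensors.get_state()["clock"])
```

```text
the job is handed in; nothing more can be done
the job is handed in; nothing more can be done
```

I gripped the grey tapered tube from between the two purple look-alikes and nested it in the funnel, correcting about 2 mm sideways by feel. After letting go, I pushed on its lid with the closed fingers and handed the job in at about 31 s.

- **Travel:** the funnel slid with the tube for about 15–16 mm at roughly 4–6 N, slightly below the stated 7 N. The tube then stopped hard with its lid at z ≈ 0.142 m, so its foot was at about 22 mm, within the post's 6–24 mm range.
- **Push:** I held about 19 N (readings of 18.3–19.8 N) for about 0.75 s. No reading passed 20 N, and the lid did not move down between 10 and 19 N. Sideways force was up to about 3.5 N during the hold, and the fingertip drifted about 1–2 mm.
- **Last pictures:** the tube stands straight in the lowered funnel, the gripper is clear above it, and the other objects look unmoved in the scene picture.
- **Disagreement:** the scene and side cameras put points up to about 8 mm too low, so I used the wrist camera views and contact for positions.

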